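# Sort empty spools on the thread winder

### The arm

A 6-joint arm with a two-finger parallel gripper is mounted at the origin on the work surface. World frame = base frame: x ahead of the robot, y to its left, z up, the work surface at z = 0. Lengths are in mm, angles in rad, forces in N, time in s.
With the tool pointing down it reaches from about 275 to 750 mm from the base axis. Payload 10.2 kg.
Tool frame: the origin (TCP) lies midway between the tips of the shut fingers; the grasp point (between the pads) lies 19 mm behind it; z points along the fingers, y is the line along which they close (so a half turn about z gives the same grasp; the last joint's range is limited). The gripper opens to 85 mm and grips with 20 to 120 N. Pads are 22 mm wide; open, the fingers measure 114 mm over their backs; the gripper's body (76 mm by 85 mm) begins 54 mm behind the grasp point. The pads swing forward as they close: fully open they stand 13 mm farther back than shut.
Start: joints at [1.092, 0.313, 1.498, -0, 1.331, -0.223], TCP at [132.848, 507.92, 231.294] pointing down, gripper open.
Joint ranges: [-2.94, 2.94], [-0.97, 2.17], [0.19, 2.56], [-1.23, 4.37], [0.02, 3.11], [-2.88, 2.88]. Speed limits (rad/s): [2.39, 2.39, 3.01, 3.14, 3.14, 3.14].

### API

Orientations are given as a unit quaternion [w, x, y, z].
In Python, from rig import sense, capture, finish_job, find_in, place_of gives the robot as it stands. The module is installed in compiled form; this text tells all that it offers.
- The arm moves only by the shell command python3 -m jog 'ROWS' [FORCE]. ROWS is JSON, a list of rows, each an object of numbers: "tx", "ty", "tz": the shift along the tool's x, y, z in mm; "ax", "ay", "az": the turn, a rotation vector about the tool's x, y, z in rad; "jaw": the closure, from -1 (fully open) to 1 (shut), so that 0 is half open. In form: [{"tx": .., "ty": .., "tz": .., "ax": .., "ay": .., "az": .., "jaw": ..}, ...]. A call has 1 to 5 rows; each row shifts and turns the commanded pose from where the row before left it, along the tool's axes as they then stand; what a row does not reach is not made up. A row lasts 1/8 s, in which the tool goes at most 62.5 mm and 10.7 degrees, less where a joint would pass 70% of its speed; a pose out of reach is approached as far as the arm can. A call with a gripper value outside its range is refused whole. The fingers move at their own pace and stop on an object; FORCE is the grip in N (left out, the last holds). Time passes only in rows, so rows that do not move let the fingers close. It gives the time, the measured TCP pose, the force, the opening and the grip force at its end, in the units of the state.
- sense(): the state, without advancing time (a new reading comes with each control period).
- capture(name): name is "scene" or "top" or "wrist"; returns a dict with "color" (400x640x3 uint8, red, green, blue), "depth" (400x640 float32, mm along the optical axis (not along the pixel's ray), 0 where there is no reading), "fx", "fy", "cx", "cy" (pixels), "k1" (the pictures are not rectified: a ray, as slopes to the right and down, at radius r is drawn at 1 + k1 r^2 times it, then the intrinsics apply), "camera_from_world" (4x4, takes a point from world to camera coordinates); the wrist camera has in their place "mount" (4x4, takes a point from camera to tool coordinates, whose origin is the TCP and whose axes are the flange's). Camera axes: x right, y up, looking along -z (the intrinsics and any distortion apply to the point x, -y, -z); pixel columns grow to the right and rows downward; lengths in mm; the calibration is good to about 2 mm. A picture is of the moment at which its call begins: read the wrist's pose just before it.
- finish_job(): hands the job in; it is judged then, once.
Trained networks look in the newest picture that a camera, given by its name, has taken for a name from the list of things; names that differ only in an ending like _2 or _b are one class to them, and where a whole thing is asked for, a point or a joint stands for the part that bears it (a point fixed in the world has none). Each returns a list of dicts, best first, with "conf" (0 to 1); they miss things now and then, are a little off and sometimes report something else, mostly with a low value. They report only what shows in the picture. A call takes as long as a camera call. They do not tell look-alikes from the thing itself.
- find_in(query, camera): "centre" ([column, row] in pixels, amid what is visible of it).
- place_of(query, camera): "centre" ([column, row] in pixels: a listed point, or the origin of a listed thing).
The state is a dict: "time_s": time; "joints": joint angles; "dq": joint speeds; "tau": joint torques, N m; "eef_pos": TCP position; "ee_rot": TCP orientation; "force": force on the tool from outside, world axes, zero at the start; "wrist_torque": the same for the moment, N m; "grip_width": opening from 0.0 (shut) to 1.0 (fully open); "grip_force": force on a finger pad.
Only numpy, scipy, OpenCV 4.12 (cv2) and the standard library are available. Lean on these libraries where they do the work, as an engineer would, in place of code of your own. Each camera call takes 0.05 s, during which the arm holds its last target. There are 200 camera calls.

### The job

Sort the two empty white spools by whether they fit the thread winder. Slide the one whose bore goes over the winder's upright spindle all the way down until it sits flat on the drive disc, and stand the other one, whose bore is too small, upright on the floor of the white tray.

Things in the scene. Friction and masses are not known exactly. Their poses are not given: they have to be found in the camera images.
- spool_a: Loose empty white plastic spool standing upright on the table, with the WIDE bore: tube 56 mm in outer diameter, 75 mm tall, through bore 40 mm; foot flange 66 mm wide, 5 mm thick. 55 to 95 g. Origin: centre of its underside; z up along the bore. Starts left or right of the other spool.
- spool_b: Loose empty white plastic spool standing upright on the table, same outside (tube 56 mm, 75 mm tall, foot flange 66 mm wide, 5 mm thick) but with a NARROW through bore, 12 mm, which cannot pass over the spindle. 70 to 120 g. Origin: centre of its underside; z up along the bore.
- winder: Red thread winder, fixed, left or right on the table. Origin: spindle axis at table level; x points to the motor housing, z up. Base plate 18 mm high, x -65 to 150 mm, 120 mm wide. Steel drive disc 76 mm wide, top 24 mm above the table; from it rises the steel spindle, 20 mm thick, tapered tip 79 mm above the table. Housing x 86 to 146 mm, 110 mm wide, 66 mm high. Nothing turns.
- tray: White open tray fixed to the table, on the other side from the winder: 150 mm (x) by 140 mm (y) outside, 28 mm high, walls and floor 5 mm thick. Origin: centre of its underside, at table level; z up.
There are look-alikes about, which are no part of the job. Leave any yellow look-alike of the spool_a alone.

How it is judged:
By the outcome, as a careful person would: the job done as asked, in the order asked, and still so for the second after the job is handed in, with the robot touching nothing.
It also fails if it takes over 58 s, if anything falls off the work surface, if the arm or the gripper's body presses on something with over 40 N, if the wrist force passes 120 N, or if a joint passes its speed limit or range.

## Working session

There is one attempt and no reset: what is moved stays moved. The work goes in short steps, Python scripts to look and compute and a shell command to move; the robot and the scene stay as the last step left them, time stands still between calls to the robot, and variables do not carry over. Pictures are saved under pics/ and viewed, at most 10 in all, crops included, and the job is handed in when it is done.

```bash
mkdir -p pics; cat > h.py <<'E'
import numpy as np, cv2
from rig import sense, capture, find_in, place_of
from scipy.spatial.transform import Rotation as R
def save(c,n): cv2.imwrite(f'pics/{n}.png', c['color'][:,:,::-1])
def cfw(c,s=None):
    if 'camera_from_world' in c: return np.array(c['camera_from_world'])
    q=s['ee_rot']; T=np.eye(4); T[:3,:3]=R.from_quat([q[1],q[2],q[3],q[0]]).as_matrix(); T[:3,3]=s['eef_pos']
    return np.linalg.inv(T@np.array(c['mount']))
def ray(c,px):
    d=np.array([(px[0]-c['cx'])/c['fx'],(px[1]-c['cy'])/c['fy']]); u=d.copy()
    for _ in range(20): u=d/(1+c['k1']*(u@u))
    return np.array([u[0],-u[1],-1.])
def on_z(c,px,z,s=None):
    M=np.linalg.inv(cfw(c,s)); o=M[:3,3]; d=M[:3,:3]@ray(c,px)
    return o+d*(z-o[2])/d[2]
def cloud(c,s=None):
    h,w=c['depth'].shape; v,u=np.mgrid[:h,:w]
    d=np.stack([(u-c['cx'])/c['fx'],(v-c['cy'])/c['fy']],-1); a=d.copy()
    for _ in range(20): a=d/(1+c['k1']*(a**2).sum(-1,keepdims=True))
    Z=c['depth']; P=np.stack([a[...,0]*Z,-a[...,1]*Z,-Z],-1)
    M=np.linalg.inv(cfw(c,s)); return P@M[:3,:3].T+M[:3,3]
E
python3 - <<'E'
from h import *
print(sense())
for n in ['top','scene']:
    c=capture(n); save(c,n+'0')
    for q in ['spool_a','spool_b','winder','tray']:
        for r in place_of(q,n): print(n,q,np.round(r['centre'],1),round(r['conf'],2),np.round(on_z(c,r['centre'],0),0))
    print(np.round(np.linalg.inv(cfw(c))[:3,3]))
E
```

```text
{'time_s': 0.0, 'joints': array([ 1.09161396e+00,  3.13452566e-01,  1.49842641e+00, -7.98231284e-06,
        1.33102354e+00, -2.23395270e-01]), 'dq': array([-1.96782649e-03,  5.06239665e-04,  1.36625831e-03, -5.42779925e-05,
        2.08982970e-03,  9.05418677e-04]), 'tau': array([-4.58214636e-04, -4.12270832e+01, -2.59736878e+01, -2.35319721e-04,
        4.19833028e-03, -1.02887725e-07]), 'eef_pos': array([132.71745922, 507.68004058, 230.73778721]), 'ee_rot': array([-2.21729034e-04,  1.27544209e-01,  9.91832670e-01, -6.16272429e-04]), 'force': array([ 0.02986816, -1.05432162,  0.51830398]), 'wrist_torque': array([-0.01170306, -0.01033561, -0.00430221]), 'grip_force': 0.0, 'grip_width': 0.9970292674656074}
top spool_a [364.  220.8] 0.96 [469. -87.   0.]
top spool_a [282.3 163.3] 0.78 [607. 101.   0.]
top spool_a [298.  227.6] 0.58 [456.  65.   0.]
top spool_a [352.8 158. ] 0.56 [617. -65.   0.]
top spool_b [364.  220.8] 0.96 [469. -87.   0.]
top spool_b [282.3 163.3] 0.78 [607. 101.   0.]
top spool_b [298.  227.6] 0.58 [456.  65.   0.]
top spool_b [352.8 158. ] 0.56 [617. -65.   0.]
top winder [451.2 212.1] 0.83 [ 486. -292.    0.]
top tray [193.3 177.2] 0.83 [578. 312.   0.]
[ 370.   -3. 1150.]
scene spool_a [281.2 208.4] 0.79 [603. -73.  -0.]
scene spool_a [337. 247.] 0.69 [609. 105.   0.]
scene spool_a [359.3 200.1] 0.69 [460.  69.   0.]
scene spool_b [281.2 208.4] 0.79 [603. -73.  -0.]
scene spool_b [337. 247.] 0.69 [609. 105.   0.]
scene spool_b [359.3 200.1] 0.69 [460.  69.   0.]
scene tray [418.9 285. ] 0.76 [577. 310.   0.]
[1049.  369.  862.]
```

View pics/top0.png

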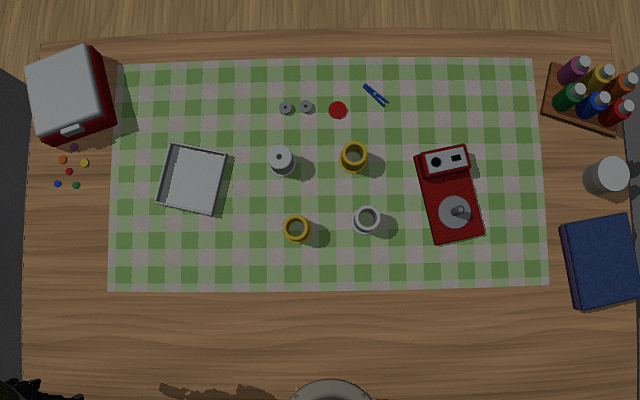

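View pics/scene0.png

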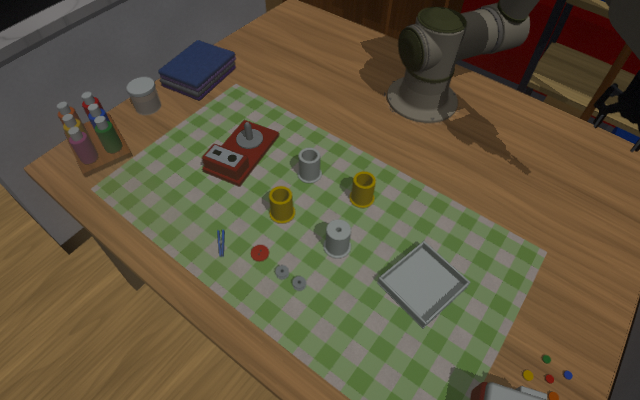

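```bash
python3 - <<'E'
from h import *
c=capture('top'); P=cloud(c)
# rim top fits: points z 70..80 near candidates
for g in [(469,-87),(607,101),(456,65),(617,-65)]:
    m=(np.hypot(P[...,0]-g[0],P[...,1]-g[1])<55)
    for lo,hi in [(67,83)]:
        k=m&(P[...,2]>lo)&(P[...,2]<hi)
        p=P[k]; 
        if len(p)>10:
            v,u=np.nonzero(k); e,_=cv2.minEnclosingCircle(p[:,:2].astype(np.float32)),0
            col=np.median(c['color'][k],0)
            print(g,len(p),np.round(e[0][0],1),round(e[0][1],1),np.median(p[:,2]),col, 'centre z',np.round(np.sort(P[m][:,2])[[-1]],0))
            inner=m&(np.hypot(P[...,0]-e[0][0][0],P[...,1]-e[0][0][1])<15)
            print('  inner z',np.percentile(P[inner][:,2],[5,25,50,75]).round())
m=(np.hypot(P[...,0]-486,P[...,1]+292)<60)
k=m&(P[...,2]>55); print('spindle',P[k][:, :].mean(0).round(1),k.sum(), P[k][:,2].max())
m=(np.hypot(P[...,0]-486,P[...,1]+292)<250)&(P[...,2]>57)&(P[...,2]<75)&(P[...,1]<-150)&(c['color'][...,0]>c['color'][...,1]*2.)
print('housing',cv2.minAreaRect(P[m][:,:2].astype(np.float32)),P[m][:,2].mean())
m=(np.hypot(P[...,0]-578,P[...,1]-312)<130)&(P[...,2]>20)&(P[...,2]<36)
print('tray',cv2.minAreaRect(P[m][:,:2].astype(np.float32)),m.sum())
E
```

```text
(469, -87) 263 471.1 -88.0 73.87899844211825 [123. 127. 126.] centre z [80.]Traceback (most recent call last):
  File "<stdin>", line 13, in <module>
TypeError: 'float' object is not subscriptable
```

The wide-bore white spool is at top pixel (366,219) and the narrow-bore one at (281,160). The yellow look-alikes are at (354,157) and (297,229), the spindle at about (458,211) and the tray at (193,178).

```bash
python3 - <<'E'
from h import *
c=capture('top'); P=cloud(c)
for g in [(469,-87),(607,101),(456,65),(617,-65)]:
    m=(np.hypot(P[...,0]-g[0],P[...,1]-g[1])<50); k=m&(P[...,2]>67)&(P[...,2]<83)
    (x,y),r=cv2.minEnclosingCircle(P[k][:,:2].astype(np.float32)); q=P[k]
    box=(np.percentile(q,1,0)+np.percentile(q,99,0))/2
    i=m&(np.hypot(P[...,0]-x,P[...,1]-y)<12)
    print(g,k.sum(),'circ',round(x,1),round(y,1),round(r,1),'box',box.round(1),'inner z',np.percentile(P[i][:,2],[5,25,50,75]).round())
m=(np.hypot(P[...,0]-486,P[...,1]+292)<70)
for lo,hi in [(40,60),(60,90),(70,90)]:
    k=m&(P[...,2]>lo)&(P[...,2]<hi)&(np.ptp(c['color'].astype(int),axis=-1)<30); q=P[k]; print('spindle',lo,q.mean(0).round(1),k.sum(),q.max(0).round(),q.min(0).round())
k=m&(P[...,2]>21)&(P[...,2]<28)&(np.ptp(c['color'].astype(int),axis=-1)<30);(x,y),r=cv2.minEnclosingCircle(P[k][:,:2].astype(np.float32));print('disc',x,y,r,P[k].mean(0))
col=c['color'].astype(int)
red=(col[...,0]>2*col[...,1])&(abs(P[...,0]-530)<140)&(abs(P[...,1]+280)<110)
for lo,hi in [(58,75),(12,30)]:
    k=red&(P[...,2]>lo)&(P[...,2]<hi); print('red',lo,cv2.minAreaRect(P[k][:,:2].astype(np.float32)),k.sum())
m=(abs(P[...,0]-578)<115)&(abs(P[...,1]-312)<115)&(P[...,2]>20)&(P[...,2]<36)
print('tray',cv2.minAreaRect(P[m][:,:2].astype(np.float32)),m.sum(), sense()['time_s'])
E
```

```text
(469, -87) 262 circ 471.0 -88.1 27.7 box [470.8 -88.2  73.4] inner z [-4. -1.  0.  1.]
(607, 101) 478 circ 606.7 101.0 28.2 box [606.8 101.3  73.4] inner z [40. 70. 74. 75.]
(456, 65) 263 circ 452.7 66.7 28.0 box [452.5  66.1  74. ] inner z [-4. -2. -0.  1.]
(617, -65) 255 circ 612.4 -63.4 28.3 box [612.2 -63.8  73. ] inner z [-4. -2. -0.  2.]
spindle 40 [ 482.1 -285.9   51. ] 22 [ 491. -282.   60.] [ 475. -294.   42.]
spindle 60 [ 484.2 -291.4   73.9] 74 [ 494. -282.   81.] [ 476. -303.   61.]
spindle 70 [ 484.4 -292.2   75.1] 64 [ 494. -282.   81.] [ 476. -303.   70.]
disc 484.3387756347656 -293.4296875 38.46971893310547 [ 482.77338529 -292.50888603   23.77364343]
red 58 ((596.3348388671875, -269.5140686035156), (58.41145324707031, 106.89640045166016), 11.892216682434082) 236
red 12 ((524.836669921875, -284.0758056640625), (212.71714782714844, 119.78775024414062), 11.529467582702637) 2501
tray ((574.38232421875, 313.44879150390625), (141.66542053222656, 150.48390197753906), 77.20674133300781) 605 0.6
```

```bash
cat >> h.py <<'E'
def to(x,y,z):
    s=sense(); q=s['ee_rot']; r=R.from_quat([q[1],q[2],q[3],q[0]])
    print('t',round(s['time_s'],2),'pos',s['eef_pos'].round(1),'tool delta',r.inv().apply(np.array([x,y,z])-s['eef_pos']).round(1),'tilt',np.degrees(r.as_matrix()[:2,2]).round(2),'w',round(s['grip_width'],3),'gf',round(s['grip_force'],1),'F',np.round(s['force'],1),'j6',s['joints'][5].round(2))
E
python3 -m jog '[{"tx":-32,"ty":-33,"jaw":-1},{"tx":-32,"ty":-33,"jaw":-1},{"tx":-32,"ty":-33,"jaw":-1},{"tx":-32,"ty":-33,"jaw":-1},{"tx":-32,"ty":-33,"jaw":-1}]'
python3 -m jog '[{"tx":-32,"ty":-33,"jaw":-1},{"tx":-32,"ty":-33,"jaw":-1},{"tx":-32,"ty":-33,"jaw":-1},{"tx":-32,"ty":-33,"jaw":-1},{"tx":-32,"ty":-33,"jaw":-1}]'
python3 -m jog '[{"tx":-32,"ty":-33,"jaw":-1},{"tx":-32,"ty":-33,"jaw":-1},{"tx":-32,"ty":-33,"jaw":-1},{"tx":-32,"ty":-33,"jaw":-1},{"jaw":-1}]'
python3 -c "
from h import *
to(471,-88.1,130)
s=sense();c=capture('wrist');save(c,'w1');P=cloud(c,s)
k=(np.hypot(P[...,0]-471,P[...,1]+88)<45)&(P[...,2]>67)&(P[...,2]<83)
print(k.sum(),cv2.minEnclosingCircle(P[k][:,:2].astype(np.float32)) if k.any() else '')
"
```

```text
t 0.6 pos [132.9 507.9 231.3] tool delta [-478.  -491.   101.3] tilt [-0.   -0.01] w 1.002 gf 0.0 F [-0.6 -0.8  0.3] j6 -0.22
0 schema error: expected keys tx, ty, tz, ax, ay, az, jaw
schema error: expected keys tx, ty, tz, ax, ay, az, jaw
schema error: expected keys tx, ty, tz, ax, ay, az, jaw
```

```bash
python3 -m jog '[{"tx":-32,"ty":-33,"tz":0,"ax":0,"ay":0,"az":0,"jaw":-1},{"tx":-32,"ty":-33,"tz":0,"ax":0,"ay":0,"az":0,"jaw":-1},{"tx":-32,"ty":-33,"tz":0,"ax":0,"ay":0,"az":0,"jaw":-1},{"tx":-32,"ty":-33,"tz":0,"ax":0,"ay":0,"az":0,"jaw":-1},{"tx":-32,"ty":-33,"tz":0,"ax":0,"ay":0,"az":0,"jaw":-1}]'
python3 -m jog '[{"tx":-32,"ty":-33,"tz":0,"ax":0,"ay":0,"az":0,"jaw":-1},{"tx":-32,"ty":-33,"tz":0,"ax":0,"ay":0,"az":0,"jaw":-1},{"tx":-32,"ty":-33,"tz":0,"ax":0,"ay":0,"az":0,"jaw":-1},{"tx":-32,"ty":-33,"tz":0,"ax":0,"ay":0,"az":0,"jaw":-1},{"tx":-32,"ty":-33,"tz":0,"ax":0,"ay":0,"az":0,"jaw":-1}]'
python3 -m jog '[{"tx":-32,"ty":-33,"tz":0,"ax":0,"ay":0,"az":0,"jaw":-1},{"tx":-32,"ty":-33,"tz":0,"ax":0,"ay":0,"az":0,"jaw":-1},{"tx":-32,"ty":-33,"tz":0,"ax":0,"ay":0,"az":0,"jaw":-1},{"tx":-32,"ty":-33,"tz":0,"ax":0,"ay":0,"az":0,"jaw":-1},{"tx":0,"ty":0,"tz":0,"ax":0,"ay":0,"az":0,"jaw":-1}]'
python3 -c "
from h import *
to(471,-88.1,130)
s=sense();c=capture('wrist');save(c,'w1');P=cloud(c,s)
k=(np.hypot(P[...,0]-471,P[...,1]+88)<45)&(P[...,2]>67)&(P[...,2]<83)
print(k.sum(),cv2.minEnclosingCircle(P[k][:,:2].astype(np.float32)) if k.any() else '')
"
```

```text
time_s: 1.27
eef_pos: [246.4, 306.5, 231.5]
ee_rot: [0.0, 0.127, 0.992, 0.0]
force: [0.3, 0.8, 0.9]
grip_width: 0.999
grip_force: 0.0
time_s: 1.9
eef_pos: [359.5, 106.3, 231.5]
ee_rot: [0.0, 0.128, 0.992, 0.0]
force: [0.3, 0.6, 0.8]
grip_width: 0.998
grip_force: 0.0
time_s: 2.52
eef_pos: [450.1, -54.5, 230.9]
ee_rot: [-0.0, 0.129, 0.992, -0.0]
force: [-1.2, 0.3, -0.1]
grip_width: 0.999
grip_force: 0.0
t 2.52 pos [450.1 -54.5 230.9] tool delta [-28.8 -27.2 100.9] tilt [-0.02 -0.  ] w 0.999 gf 0.0 F [-1.2  0.3 -0.1] j6 -1.69
1054 ((469.8370056152344, -87.62818145751953), 27.97598648071289)
```

```bash
python3 -m jog '[{"tx":-14,"ty":-13.5,"tz":20,"ax":0,"ay":0,"az":0,"jaw":-1},{"tx":-14.3,"ty":-13.5,"tz":40,"ax":0,"ay":0,"az":0,"jaw":-1},{"tx":0,"ty":0,"tz":40,"ax":0,"ay":0,"az":0,"jaw":-1},{"tx":0,"ty":0,"tz":0,"ax":0,"ay":0,"az":0,"jaw":-1}]'
python3 -c "
from h import *
to(470.4,-87.9,30)
s=sense();c=capture('wrist');save(c,'w2');P=cloud(c,s)
k=(np.hypot(P[...,0]-471,P[...,1]+88)<45)&(P[...,2]>67)&(P[...,2]<83)
print(k.sum(),cv2.minEnclosingCircle(P[k][:,:2].astype(np.float32)) if k.any() else '')
"
```

```text
time_s: 3.08
eef_pos: [468.4, -84.3, 129.7]
ee_rot: [-0.002, 0.127, 0.992, 0.001]
force: [0.3, 0.1, 0.9]
grip_width: 0.998
grip_force: 0.0
t 3.08 pos [468.4 -84.3 129.7] tool delta [-3.3 -3.1 99.7] tilt [-0.27  0.13] w 0.998 gf 0.0 F [0.3 0.1 0.9] j6 -1.74
2338 ((469.9103698730469, -87.8533935546875), 28.03118896484375)
```

View pics/w2.png

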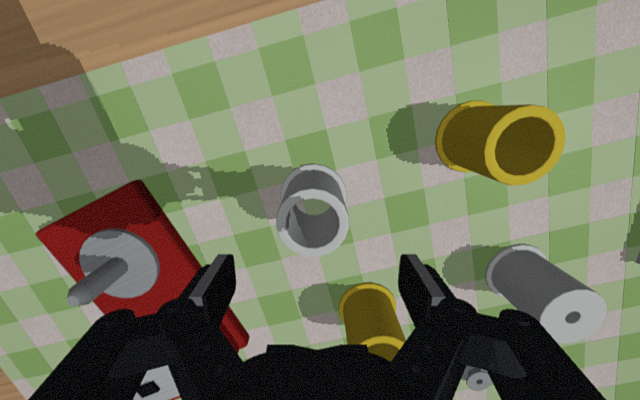

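The wide spool's rim at (313,222) lies between the fingers, and it is the white one with the open bore. I'll go down and grip it.

```bash
python3 -m jog '[{"tx":-3,"ty":-2.7,"tz":0,"ax":0,"ay":0,"az":0,"jaw":-1},{"tx":0,"ty":0,"tz":35,"ax":0,"ay":0,"az":0,"jaw":-1},{"tx":0,"ty":0,"tz":35,"ax":0,"ay":0,"az":0,"jaw":-1},{"tx":0,"ty":0,"tz":29,"ax":0,"ay":0,"az":0,"jaw":-1},{"tx":0,"ty":0,"tz":0,"ax":0,"ay":0,"az":0,"jaw":-1}]'
python3 -c "
from h import *
to(470.2,-87.9,30)"
python3 -m jog '[{"tx":0,"ty":0,"tz":0,"ax":0,"ay":0,"az":0,"jaw":0.6},{"tx":0,"ty":0,"tz":0,"ax":0,"ay":0,"az":0,"jaw":0.6},{"tx":0,"ty":0,"tz":0,"ax":0,"ay":0,"az":0,"jaw":0.6},{"tx":0,"ty":0,"tz":0,"ax":0,"ay":0,"az":0,"jaw":0.6},{"tx":0,"ty":0,"tz":0,"ax":0,"ay":0,"az":0,"jaw":0.6}]' 35
python3 -c "
from h import *
to(470.2,-87.9,130)"
```

```text
time_s: 3.75
eef_pos: [472.1, -88.9, 32.3]
ee_rot: [-0.001, 0.127, 0.992, 0.0]
force: [-0.6, -1.0, 1.0]
grip_width: 0.998
grip_force: 0.0
t 3.75 pos [472.1 -88.9  32.3] tool delta [2.1 0.5 2.3] tilt [-0.06  0.03] w 0.998 gf 0.0 F [-0.6 -1.   1. ] j6 -1.75
time_s: 4.38
eef_pos: [473.1, -89.5, 34.1]
ee_rot: [0.002, 0.128, 0.992, -0.0]
force: [-1.4, 0.7, 6.8]
grip_width: 0.634
grip_force: 36.6
t 4.38 pos [473.1 -89.5  34.1] tool delta [  2.9   0.7 -96. ] tilt [ 0.17 -0.08] w 0.634 gf 36.6 F [-1.4  0.7  6.8] j6 -1.75
```

```bash
python3 -m jog '[{"tx":0,"ty":0,"tz":-15,"ax":0,"ay":0,"az":0,"jaw":0.6},{"tx":0,"ty":0,"tz":-35,"ax":0,"ay":0,"az":0,"jaw":0.6},{"tx":0,"ty":0,"tz":-35,"ax":0,"ay":0,"az":0,"jaw":0.6},{"tx":0,"ty":0,"tz":-20,"ax":0,"ay":0,"az":0,"jaw":0.6},{"tx":0,"ty":0,"tz":0,"ax":0,"ay":0,"az":0,"jaw":0.6}]'
python3 -c "
from h import *
to(484,-292.7,140)
s=sense();c=capture('wrist');save(c,'w3');c2=capture('scene')
P=cloud(c,s)
k=(np.hypot(P[...,0]-484,P[...,1]+292)<45)&(P[...,2]>70)&(P[...,2]<83)
print(k.sum(),P[k].mean(0) if k.any() else '')
cv2.imwrite('pics/s3.png',cv2.resize(c2['color'][80:280,160:480,::-1],None,fx=2.4,fy=2.4))
"
```

```text
time_s: 5.0
eef_pos: [472.9, -89.3, 139.4]
ee_rot: [0.002, 0.128, 0.992, -0.001]
force: [-0.1, -0.5, -1.9]
grip_width: 0.636
grip_force: 37.1
t 5.0 pos [472.9 -89.3 139.4] tool delta [ -62.2 -193.9   -0.2] tilt [ 0.22 -0.1 ] w 0.636 gf 37.1 F [-0.1 -0.5 -1.9] j6 -1.75
466 [ 482.40501578 -287.8234766    76.25818016]
```

View pics/w3.png

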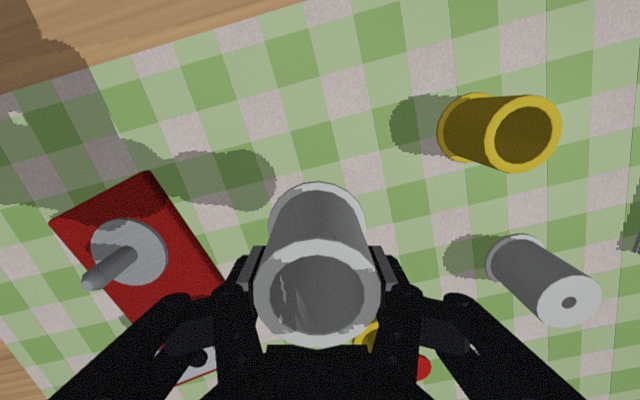

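View pics/s3.png

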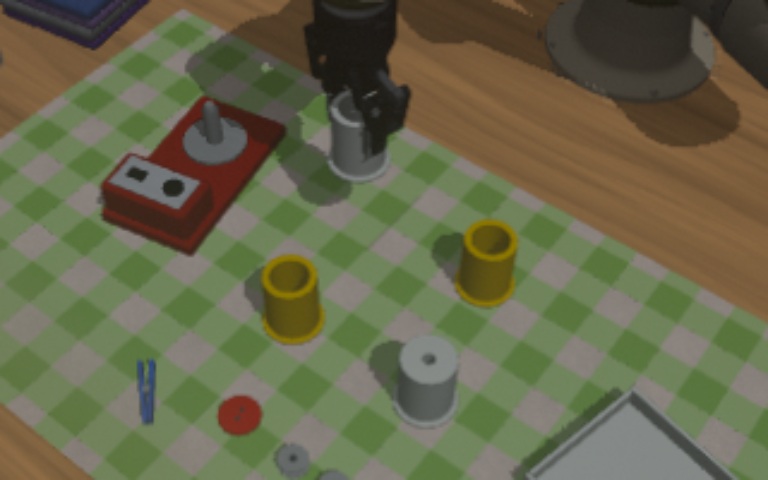

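The wide spool is held upright and clear of the table, with its rim at (317,292). The spindle stands free at wrist pixel (100,275).

```bash
python3 -c "
from h import *
s=sense();c=capture('wrist');P=cloud(c,s);col=c['color'].astype(int);grey=np.ptp(col,axis=-1)<25
k=grey&(np.hypot(P[...,0]-484,P[...,1]+292)<45)&(P[...,2]>22)&(P[...,2]<27)
print('disc',k.sum(),cv2.minEnclosingCircle(P[k][:,:2].astype(np.float32)))
k=grey&(np.hypot(P[...,0]-473,P[...,1]+89)<60)&(P[...,2]>100)
z=P[k][:,2];print(np.percentile(z,[50,90,99]))
zt=np.percentile(z,95);k&=(P[...,2]>zt-6);v,u=np.nonzero(k);print(k.sum(),u.min(),u.max(),v.min(),v.max(),'rim',cv2.minEnclosingCircle(P[k][:,:2].astype(np.float32)),zt)
to(484,-292.5,140)
"
```

```text
disc 3202 ((484.18792724609375, -291.5784606933594), 38.69503402709961)
[199.41850295 227.3759183  235.62041815]
8073 75 557 358 399 rim ((461.7519226074219, -85.97453308105469), 58.78779602050781) 230.2730810261843
t 5.15 pos [471.7 -88.9 136.8] tool delta [ -63.4 -193.9   -3.3] tilt [-0.06  0.02] w 0.634 gf 37.1 F [ 0.4 -0.1 -1.3] j6 -1.75
```

```bash
python3 -m jog '[{"tx":-10,"ty":-29,"tz":0,"ax":0,"ay":0,"az":0,"jaw":0.6},{"tx":-15,"ty":-45,"tz":0,"ax":0,"ay":0,"az":0,"jaw":0.6},{"tx":-15,"ty":-45,"tz":0,"ax":0,"ay":0,"az":0,"jaw":0.6},{"tx":-15,"ty":-45,"tz":0,"ax":0,"ay":0,"az":0,"jaw":0.6},{"tx":-10,"ty":-30,"tz":0,"ax":0,"ay":0,"az":0,"jaw":0.6}]'
python3 -m jog '[{"tx":0,"ty":0,"tz":0,"ax":0,"ay":0,"az":0,"jaw":0.6},{"tx":0,"ty":0,"tz":0,"ax":0,"ay":0,"az":0,"jaw":0.6}]'
python3 -c "
from h import *
s=sense();c=capture('top');c2=capture('wrist');c3=capture('scene');to(485.5,-293,55)
cv2.imwrite('pics/m4.png',np.vstack([cv2.resize(c2['color'][150:400,80:560,::-1],(576,300)),cv2.resize(c3['color'][80:220,150:419,::-1],(576,300))]))
P=cloud(c);k=(np.hypot(P[...,0]-484,P[...,1]+292)<40)&(P[...,2]>140)&(P[...,2]<190);print(k.sum())
"
```

```text
time_s: 5.78
eef_pos: [485.4, -294.9, 136.1]
ee_rot: [-0.001, 0.128, 0.992, 0.001]
force: [-0.6, -0.5, -0.6]
grip_width: 0.634
grip_force: 37.2
time_s: 6.02
eef_pos: [485.6, -292.3, 136.5]
ee_rot: [-0.001, 0.127, 0.992, 0.001]
force: [0.2, -0.7, -0.8]
grip_width: 0.637
grip_force: 37.2
t 6.17 pos [ 486.  -292.2  137.2] tool delta [ 0.2 -0.9 82.2] tilt [-0.02  0.02] w 0.635 gf 37.2 F [-0.2 -0.1  0.1] j6 -2.06
0
```

View pics/m4.png

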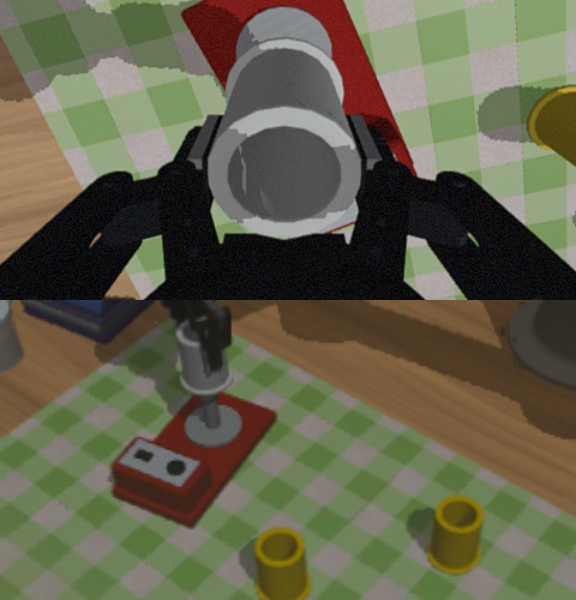

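The spool hangs upright right over the spindle: flange at scene-crop (208,385), spindle below it at (210,405). Lowering it now.

```bash
python3 -m jog '[{"tx":0,"ty":-0.8,"tz":10,"ax":0,"ay":0,"az":0,"jaw":0.6},{"tx":0,"ty":0,"tz":15,"ax":0,"ay":0,"az":0,"jaw":0.6},{"tx":0,"ty":0,"tz":15,"ax":0,"ay":0,"az":0,"jaw":0.6},{"tx":0,"ty":0,"tz":0,"ax":0,"ay":0,"az":0,"jaw":0.6}]'
python3 -m jog '[{"tx":0,"ty":0,"tz":15,"ax":0,"ay":0,"az":0,"jaw":0.6},{"tx":0,"ty":0,"tz":12,"ax":0,"ay":0,"az":0,"jaw":0.6},{"tx":0,"ty":0,"tz":8,"ax":0,"ay":0,"az":0,"jaw":0.6},{"tx":0,"ty":0,"tz":2,"ax":0,"ay":0,"az":0,"jaw":0.6},{"tx":0,"ty":0,"tz":0,"ax":0,"ay":0,"az":0,"jaw":0.6}]'
python3 -c "
from h import *
to(485.5,-293,56)"
```

```text
time_s: 6.68
eef_pos: [485.1, -293.4, 95.6]
ee_rot: [-0.001, 0.128, 0.992, 0.001]
force: [0.0, 0.1, -0.3]
grip_width: 0.638
grip_force: 37.2
time_s: 7.3
eef_pos: [485.8, -294.0, 60.4]
ee_rot: [0.0, 0.128, 0.992, -0.0]
force: [0.4, 1.4, -0.9]
grip_width: 0.636
grip_force: 37.2
t 7.3 pos [ 485.8 -294.    60.4] tool delta [0.6 0.9 4.4] tilt [ 0.01 -0.01] w 0.636 gf 37.2 F [ 0.4  1.4 -0.9] j6 -2.07
```

```bash
python3 -m jog '[{"tx":0,"ty":0,"tz":1.5,"ax":0,"ay":0,"az":0,"jaw":0.6},{"tx":0,"ty":0,"tz":1,"ax":0,"ay":0,"az":0,"jaw":0.6},{"tx":0,"ty":0,"tz":0,"ax":0,"ay":0,"az":0,"jaw":0.6}]'
python3 -m jog '[{"tx":0,"ty":0,"tz":1,"ax":0,"ay":0,"az":0,"jaw":0.6},{"tx":0,"ty":0,"tz":0,"ax":0,"ay":0,"az":0,"jaw":0.6}]'
python3 -c "
from h import *
to(485.5,-293,56)"
```

```text
time_s: 7.68
eef_pos: [485.8, -294.0, 58.1]
ee_rot: [0.0, 0.128, 0.992, -0.0]
force: [-1.7, 0.9, 2.2]
grip_width: 0.632
grip_force: 37.3
time_s: 7.92
eef_pos: [485.8, -294.1, 58.1]
ee_rot: [0.0, 0.127, 0.992, -0.0]
force: [-5.3, 3.1, 11.9]
grip_width: 0.632
grip_force: 38.3
t 7.92 pos [ 485.8 -294.1   58.1] tool delta [0.6 0.9 2.1] tilt [ 0.02 -0.03] w 0.632 gf 38.3 F [-5.3  3.1 11.9] j6 -2.07
```

Contact: the spool is seated on the disc. I'll release, go up and look.

```bash
python3 -m jog '[{"tx":0,"ty":0,"tz":-1,"ax":0,"ay":0,"az":0,"jaw":0.4},{"tx":0,"ty":0,"tz":0,"ax":0,"ay":0,"az":0,"jaw":-0.6},{"tx":0,"ty":0,"tz":0,"ax":0,"ay":0,"az":0,"jaw":-1},{"tx":0,"ty":0,"tz":0,"ax":0,"ay":0,"az":0,"jaw":-1},{"tx":0,"ty":0,"tz":0,"ax":0,"ay":0,"az":0,"jaw":-1}]'
python3 -m jog '[{"tx":0,"ty":0,"tz":-10,"ax":0,"ay":0,"az":0,"jaw":-1},{"tx":0,"ty":0,"tz":-40,"ax":0,"ay":0,"az":0,"jaw":-1},{"tx":0,"ty":0,"tz":-50,"ax":0,"ay":0,"az":0,"jaw":-1},{"tx":0,"ty":0,"tz":-40,"ax":0,"ay":0,"az":0,"jaw":-1},{"tx":0,"ty":0,"tz":0,"ax":0,"ay":0,"az":0,"jaw":-1}]'
python3 -c "
from h import *
s=sense();c=capture('wrist');P=cloud(c,s);to(606.8,101.2,180)
k=(np.hypot(P[...,0]-484,P[...,1]+292)<32)&(P[...,2]>88)&(P[...,2]<112)
print(k.sum(),cv2.minEnclosingCircle(P[k][:,:2].astype(np.float32)),np.percentile(P[k][:,2],[5,50,95]))
c3=capture('scene')
cv2.imwrite('pics/m5.png',np.vstack([cv2.resize(c['color'][50:400,:,::-1],(576,300)),cv2.resize(c3['color'][80:220,150:419,::-1],(576,300))]))
"
```

```text
time_s: 8.55
eef_pos: [485.7, -294.0, 57.7]
ee_rot: [-0.0, 0.128, 0.992, 0.0]
force: [0.7, 0.2, -0.2]
grip_width: 1.001
grip_force: 0.0
time_s: 9.18
eef_pos: [486.7, -294.8, 201.7]
ee_rot: [0.003, 0.128, 0.992, -0.002]
force: [0.4, 0.5, -0.2]
grip_width: 1.001
grip_force: 0.0
t 9.22 pos [ 486.  -294.2  199.3] tool delta [-16.8 413.1  18.8] tilt [ 0.12 -0.12] w 1.001 gf 0.0 F [ 0.2 -0.2 -0.4] j6 -2.07
1659 ((482.4199523925781, -292.9066467285156), 27.891616821289062) [ 91.08139178 100.30282843 101.58463094]
```

View pics/m5.png

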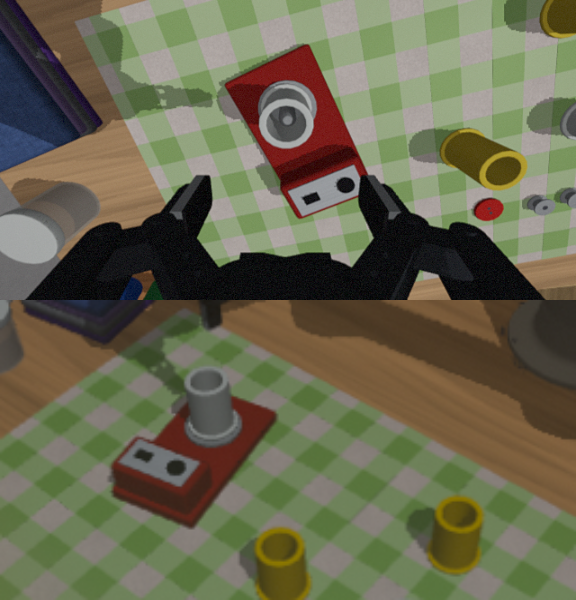

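The wide spool sits flat on the disc with the spindle visible in its bore (wrist crop (287,120), rim at about 100 mm). Next is the narrow one.

```bash
python3 -m jog '[{"tx":-1,"ty":33,"tz":0,"ax":0,"ay":0,"az":0,"jaw":-1},{"tx":-2,"ty":50,"tz":0,"ax":0,"ay":0,"az":0,"jaw":-1},{"tx":-2,"ty":50,"tz":0,"ax":0,"ay":0,"az":0,"jaw":-1},{"tx":-2,"ty":50,"tz":0,"ax":0,"ay":0,"az":0,"jaw":-1},{"tx":-2,"ty":50,"tz":0,"ax":0,"ay":0,"az":0,"jaw":-1}]'
python3 -m jog '[{"tx":-2,"ty":50,"tz":0,"ax":0,"ay":0,"az":0,"jaw":-1},{"tx":-2,"ty":50,"tz":0,"ax":0,"ay":0,"az":0,"jaw":-1},{"tx":-2,"ty":50,"tz":0,"ax":0,"ay":0,"az":0,"jaw":-1},{"tx":-2,"ty":30,"tz":20,"ax":0,"ay":0,"az":0,"jaw":-1},{"tx":0,"ty":0,"tz":20,"ax":0,"ay":0,"az":0,"jaw":-1}]'
python3 -m jog '[{"tx":0,"ty":0,"tz":0,"ax":0,"ay":0,"az":0,"jaw":-1},{"tx":0,"ty":0,"tz":0,"ax":0,"ay":0,"az":0,"jaw":-1}]'
python3 -c "
from h import *
s=sense();c=capture('wrist');P=cloud(c,s)
k=(np.hypot(P[...,0]-607,P[...,1]-101)<45)&(P[...,2]>68)&(P[...,2]<83)
e=cv2.minEnclosingCircle(P[k][:,:2].astype(np.float32));print(k.sum(),e);to(*e[0],32)"
```

```text
time_s: 9.9
eef_pos: [553.2, -69.1, 196.6]
ee_rot: [-0.001, 0.128, 0.992, 0.0]
force: [0.3, -0.6, 0.5]
grip_width: 0.997
grip_force: 0.0
time_s: 10.52
eef_pos: [606.3, 103.4, 155.6]
ee_rot: [-0.001, 0.126, 0.992, -0.0]
force: [1.0, 0.2, -0.7]
grip_width: 0.999
grip_force: 0.0
time_s: 10.78
eef_pos: [606.8, 100.9, 158.1]
ee_rot: [0.0, 0.128, 0.992, -0.0]
force: [-0.4, -0.6, 1.0]
grip_width: 1.003
grip_force: 0.0
3127 ((607.7666015625, 103.5409927368164), 27.938405990600586)
t 10.82 pos [606.9 100.9 158.5] tool delta [ -0.    2.7 126.5] tilt [ 0.05 -0.  ] w 1.0 gf 0.0 F [0.2 0.1 0.9] j6 -1.34
```

```bash
python3 -m jog '[{"tx":0,"ty":1.5,"tz":20,"ax":0,"ay":0,"az":0,"jaw":-1},{"tx":0,"ty":0,"tz":40,"ax":0,"ay":0,"az":0,"jaw":-1},{"tx":0,"ty":0,"tz":35,"ax":0,"ay":0,"az":0,"jaw":-1},{"tx":0,"ty":0,"tz":31,"ax":0,"ay":0,"az":0,"jaw":-1},{"tx":0,"ty":0,"tz":0,"ax":0,"ay":0,"az":0,"jaw":-1}]'
python3 -m jog '[{"tx":0,"ty":0,"tz":0,"ax":0,"ay":0,"az":0,"jaw":0.6},{"tx":0,"ty":0,"tz":0,"ax":0,"ay":0,"az":0,"jaw":0.6},{"tx":0,"ty":0,"tz":0,"ax":0,"ay":0,"az":0,"jaw":0.6},{"tx":0,"ty":0,"tz":0,"ax":0,"ay":0,"az":0,"jaw":0.6},{"tx":0,"ty":0,"tz":0,"ax":0,"ay":0,"az":0,"jaw":0.6}]' 40
python3 -m jog '[{"tx":0,"ty":0,"tz":-15,"ax":0,"ay":0,"az":0,"jaw":0.6},{"tx":0,"ty":0,"tz":-35,"ax":0,"ay":0,"az":0,"jaw":0.6},{"tx":0,"ty":0,"tz":-30,"ax":0,"ay":0,"az":0,"jaw":0.6},{"tx":0,"ty":0,"tz":0,"ax":0,"ay":0,"az":0,"jaw":0.6},{"tx":0,"ty":0,"tz":0,"ax":0,"ay":0,"az":0,"jaw":0.6}]'
python3 -c "
from h import *
to(574.4,313.5,112);c=capture('wrist');save(c,'w6')"
```

```text
time_s: 11.45
eef_pos: [606.2, 102.4, 30.6]
ee_rot: [-0.002, 0.128, 0.992, -0.0]
force: [-0.3, 0.7, -0.1]
grip_width: 1.0
grip_force: 0.0
time_s: 12.08
eef_pos: [608.2, 102.6, 34.0]
ee_rot: [0.002, 0.128, 0.992, 0.0]
force: [-1.2, -0.1, 6.4]
grip_width: 0.653
grip_force: 42.5
time_s: 12.7
eef_pos: [606.6, 102.8, 111.2]
ee_rot: [-0.001, 0.128, 0.992, -0.0]
force: [0.7, 0.8, -1.9]
grip_width: 0.653
grip_force: 42.6
t 12.7 pos [606.6 102.8 111.2] tool delta [ 84.5 195.7  -0.7] tilt [-0.06  0.  ] w 0.653 gf 42.6 F [ 0.7  0.8 -1.9] j6 -1.34
```

View pics/w6.png

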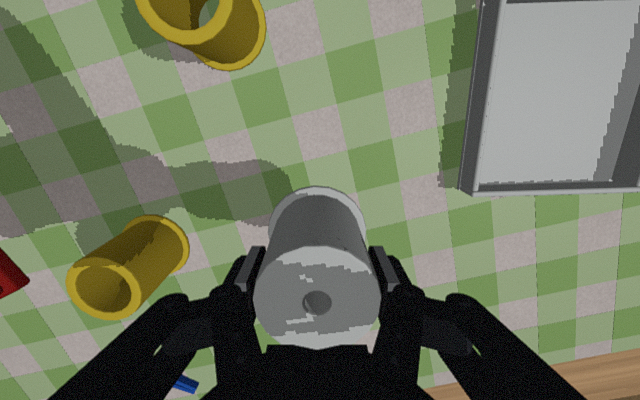

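The narrow spool is held upright (bore at (317,302)), and the tray lies to its upper right. Carrying it over.

```bash
python3 -m jog '[{"tx":13,"ty":30,"tz":0,"ax":0,"ay":0,"az":0,"jaw":0.6},{"tx":19,"ty":45,"tz":0,"ax":0,"ay":0,"az":0,"jaw":0.6},{"tx":19,"ty":45,"tz":0,"ax":0,"ay":0,"az":0,"jaw":0.6},{"tx":19,"ty":45,"tz":0,"ax":0,"ay":0,"az":0,"jaw":0.6},{"tx":14,"ty":31,"tz":0,"ax":0,"ay":0,"az":0,"jaw":0.6}]'
python3 -m jog '[{"tx":0,"ty":0,"tz":0,"ax":0,"ay":0,"az":0,"jaw":0.6},{"tx":0,"ty":0,"tz":20,"ax":0,"ay":0,"az":0,"jaw":0.6},{"tx":0,"ty":0,"tz":25,"ax":0,"ay":0,"az":0,"jaw":0.6},{"tx":0,"ty":0,"tz":20,"ax":0,"ay":0,"az":0,"jaw":0.6},{"tx":0,"ty":0,"tz":0,"ax":0,"ay":0,"az":0,"jaw":0.6}]'
python3 -c "
from h import *
to(574.4,313.5,37)"
```

```text
time_s: 13.38
eef_pos: [574.3, 315.5, 110.4]
ee_rot: [-0.001, 0.127, 0.992, -0.0]
force: [0.5, -0.9, -0.6]
grip_width: 0.651
grip_force: 42.7
time_s: 14.0
eef_pos: [574.7, 312.7, 44.9]
ee_rot: [-0.002, 0.128, 0.992, -0.001]
force: [-0.6, 0.0, -0.4]
grip_width: 0.649
grip_force: 42.7
t 14.0 pos [574.7 312.7  44.9] tool delta [0.5 0.7 7.9] tilt [-0.2  -0.07] w 0.649 gf 42.7 F [-0.6  0.  -0.4] j6 -0.99
```

```bash
python3 -m jog '[{"tx":0,"ty":0,"tz":3,"ax":0,"ay":0,"az":0,"jaw":0.6},{"tx":0,"ty":0,"tz":1,"ax":0,"ay":0,"az":0,"jaw":0.6},{"tx":0,"ty":0,"tz":0,"ax":0,"ay":0,"az":0,"jaw":0.6}]'
python3 -m jog '[{"tx":0,"ty":0,"tz":1,"ax":0,"ay":0,"az":0,"jaw":0.6},{"tx":0,"ty":0,"tz":0,"ax":0,"ay":0,"az":0,"jaw":0.6}]'
python3 -m jog '[{"tx":0,"ty":0,"tz":1,"ax":0,"ay":0,"az":0,"jaw":0.6},{"tx":0,"ty":0,"tz":0,"ax":0,"ay":0,"az":0,"jaw":0.6}]'
```

```text
time_s: 14.38
eef_pos: [575.6, 313.7, 43.3]
ee_rot: [0.0, 0.128, 0.992, 0.0]
force: [0.1, -0.1, -1.3]
grip_width: 0.655
grip_force: 42.7
time_s: 14.62
eef_pos: [575.4, 313.6, 41.8]
ee_rot: [0.0, 0.128, 0.992, 0.0]
force: [-1.1, 0.4, -1.3]
grip_width: 0.649
grip_force: 42.7
time_s: 14.88
eef_pos: [575.3, 313.6, 40.7]
ee_rot: [-0.0, 0.128, 0.992, -0.0]
force: [-0.2, -0.9, -1.2]
grip_width: 0.656
grip_force: 42.7
```

```bash
python3 -m jog '[{"tx":0,"ty":0,"tz":1,"ax":0,"ay":0,"az":0,"jaw":0.6},{"tx":0,"ty":0,"tz":0,"ax":0,"ay":0,"az":0,"jaw":0.6}]'
python3 -m jog '[{"tx":0,"ty":0,"tz":1,"ax":0,"ay":0,"az":0,"jaw":0.6},{"tx":0,"ty":0,"tz":0,"ax":0,"ay":0,"az":0,"jaw":0.6}]'
```

```text
time_s: 15.12
eef_pos: [575.3, 313.6, 39.7]
ee_rot: [-0.0, 0.128, 0.992, -0.0]
force: [0.9, -0.5, -0.6]
grip_width: 0.651
grip_force: 42.7
time_s: 15.38
eef_pos: [575.4, 313.7, 39.1]
ee_rot: [0.0, 0.127, 0.992, 0.0]
force: [-2.2, -1.1, 3.2]
grip_width: 0.652
grip_force: 43.0
```

Contact with the tray floor. I'll release, go up and look.

```bash
python3 -m jog '[{"tx":0,"ty":0,"tz":0,"ax":0,"ay":0,"az":0,"jaw":0.4},{"tx":0,"ty":0,"tz":0,"ax":0,"ay":0,"az":0,"jaw":-0.6},{"tx":0,"ty":0,"tz":0,"ax":0,"ay":0,"az":0,"jaw":-1},{"tx":0,"ty":0,"tz":0,"ax":0,"ay":0,"az":0,"jaw":-1},{"tx":0,"ty":0,"tz":0,"ax":0,"ay":0,"az":0,"jaw":-1}]'
python3 -m jog '[{"tx":0,"ty":0,"tz":-10,"ax":0,"ay":0,"az":0,"jaw":-1},{"tx":0,"ty":0,"tz":-40,"ax":0,"ay":0,"az":0,"jaw":-1},{"tx":0,"ty":0,"tz":-50,"ax":0,"ay":0,"az":0,"jaw":-1},{"tx":0,"ty":0,"tz":-40,"ax":0,"ay":0,"az":0,"jaw":-1},{"tx":0,"ty":0,"tz":0,"ax":0,"ay":0,"az":0,"jaw":-1}]'
python3 -m jog '[{"tx":0,"ty":0,"tz":0,"ax":0,"ay":0,"az":0,"jaw":-1},{"tx":0,"ty":0,"tz":0,"ax":0,"ay":0,"az":0,"jaw":-1},{"tx":0,"ty":0,"tz":0,"ax":0,"ay":0,"az":0,"jaw":-1}]'
python3 -c "
from h import *
to(0,0,0);c=capture('wrist');c3=capture('scene');
cv2.imwrite('pics/m7.png',np.vstack([cv2.resize(c['color'][:,:,::-1],(480,300)),cv2.resize(c3['color'][:,:,::-1],(480,300))]))"
```

```text
time_s: 16.0
eef_pos: [575.4, 313.6, 38.7]
ee_rot: [-0.0, 0.128, 0.992, -0.0]
force: [-0.2, -0.6, 0.2]
grip_width: 1.003
grip_force: 0.0
time_s: 16.62
eef_pos: [576.6, 314.1, 183.2]
ee_rot: [0.003, 0.127, 0.992, 0.002]
force: [0.4, 0.1, -0.1]
grip_width: 1.0
grip_force: 0.0
time_s: 17.0
eef_pos: [575.1, 313.6, 177.9]
ee_rot: [-0.001, 0.128, 0.992, -0.0]
force: [0.0, 0.2, 0.6]
grip_width: 1.001
grip_force: 0.0
t 17.0 pos [575.1 313.6 177.9] tool delta [ 476.9 -448.7  178.9] tilt [-0.08 -0.03] w 1.001 gf 0.0 F [0.  0.2 0.6] j6 -0.99
```

View pics/m7.png

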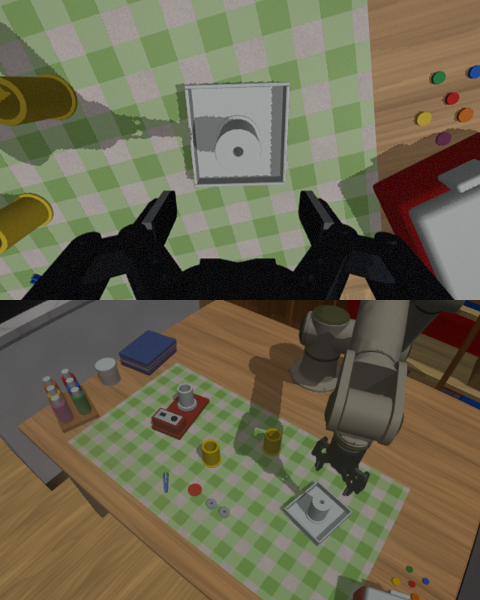

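The narrow spool stands upright in the middle of the tray (wrist (238,150), scene (318,508)). The wide one sits on the winder (scene (186,395)), and the yellow ones haven't moved.

```bash
python3 -c "
from rig import finish_job
print(finish_job())"
```

```text
the job is handed in; nothing more can be done
None
```

The wide-bore spool (spool_a) sits flat on the winder's drive disc, the narrow-bore spool (spool_b) stands upright on the tray floor, and I handed the job in at about 17 s; no verdict came back.

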